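# Dispense one roller and hold the spring gate at its mark

### The job

Load and release one roller with the roller dispenser: lift its tray by the bar at the tray's free edge to a tilt of about 35 degrees and keep it there a moment, so that the roller rolls into the slot, then lower the tray back level under control instead of letting it fall. Next pull the spring-return slide out by its black knob until the crossbar at the knob's foot lines up with the mark on the index clip, so that the roller drops through and rolls into the trough, and finish while still holding the slide at the mark. Do not touch the roller with the gripper and leave the bearing, gear and oil can where they are.

Things in the scene. Friction and masses are not known exactly. Their poses are not given: they have to be found in the camera images.
- dispenser: Grey roller dispenser fixed to the table, 275 x 96 mm, 136 mm high. Origin on the table under the slot's middle. +x: to the tray and its bar; -x: slide pulls out, roller travels; y: along roller, slot, hinge. Slot: open-topped gap x -18..18 mm, floor (the slide) at z 70 mm, front wall to z 136 mm. Below, a chute leads to a trough ending in a low wall at x -120 mm. Tray at x 30..98 mm.
- tip_tray (a joint): Tilt of the sheet-metal tray with V-shaped bed, rad: 0 = level (on its stop by its own weight), grows as the bar is raised; stop at 0.95; 35 degrees = 0.61. It weighs 0.25 kg and falls back to 0 if let go. The roller rolls out beyond about 0.3 rad.
- tray_hinge (a point): Middle of the tray's hinge axis, which runs along the dispenser's y, 30 mm in +x of the dispenser's origin and 102 mm above the table. Fixed.
- tray_bar (a point): Centre of the tray's lifting bar: round steel, 12 mm thick, 60 mm long along the dispenser's y, carried at its ends. Level, it is 114 mm in +x of the hinge and 12 mm above it (114 mm over the table), about 40 mm clear of the tray's rear wall. It moves with the tray on an arc about the hinge, up and towards the slot, and may turn in the fingers.
- gate_slide (a joint): Travel of the slide, m: 0 = fully in (slot closed), grows as it is pulled out in the dispenser's -x; stop at 0.078. A spring pulls it back with about 4 N at 0, rising 1.2 N per 10 mm (9 to 11 N at the mark), and shuts it if let go. The roller falls through at 0.03 to 0.042.
- knob (a point): On the axis of the slide's upright round black knob, 18 mm thick, 70 to 125 mm above the table; this point is at 105 mm. With the slide in, it is 85 mm in -x of the dispenser's origin. A thin crossbar (74 mm along y, top 74 mm above the table) through the knob's foot is the pointer. Guide rails below reach 63 mm above the table.
- mark (a point): The mark: thin line on top of the small dark index clip (12 x 20 x 24 mm) fixed to the outer side of one guide rail, 43.5 mm to the dispenser's -y side of the slide's centre line, 75 mm above the table. At the mark, the knob's axis (crossbar) has the same x in the dispenser's frame as this point: 46 to 62 mm of slide travel, it varies.
- roller: Plain turned steel roller, 24 mm thick, 56 mm long (its own y axis), loose; origin at its centre. At the start it lies along the dispenser's y in the tray.
- bearing_center (a point): Centre of a ball bearing, 52 mm across, 15 mm high, loose bystander flat on the table.
- gear_center (a point): Centre of a spur gear, 60 mm across, 21 mm high, loose bystander flat on the table.
- oil_can_center (a point): Centre of the body of a red oil can, 56 mm across, body 74 mm and with spout 137 mm high, loose bystander standing on the table.

How it is judged (in metres and radians):
On the way, in this order (a step that is already met when the one before it is completed fails the run):
1. the tray is held tilted about 35 degrees (30 to 40) (value of joint tip_tray between 0.52 and 0.7 rad), for 0.3 s.
2. the tray is level again and the roller lies in the slot on the closed slide (value of joint tip_tray below 0.06 rad and x of roller in the frame of dispenser between -0.02 and 0.02 m and z of roller in the frame of dispenser between 0.072 and 0.098 m and value of joint gate_slide below 0.01 m), for 0.2 s.
At the end, for the whole second after the job is handed in: The slide is held still by the fingers (more than 2 N of contact) with its crossbar within 4 mm of the mark along the pull, the tray is level (within 0.06 rad) and the roller lies at rest in the trough (x of knob in the frame of mark between -0.004 and 0.004 m and velocity of joint gate_slide between -0.01 and 0.01 m/s and contact force between the fingers and gate_slide above 2 N and value of joint tip_tray below 0.06 rad and x of roller in the frame of dispenser between -0.122 and -0.085 m and height (world z) of roller below 0.035 m and linear speed of roller below 0.03 m/s); the arm keeps its last pose, push and grip.
It fails at once if the tray is let fall (closing faster than 5 rad/s) (velocity of joint tip_tray below -5 rad/s).
It fails at once if the robot touches the roller (contact force between any of the arm, the fingers and roller above 0.5 N).
It fails at once if the bearing is moved by more than 20 mm (distance of bearing_center from where it was at the start of the episode above 0.02 m).
It fails at once if the gear is moved by more than 20 mm (distance of gear_center from where it was at the start of the episode above 0.02 m).
It fails at once if the oil can is moved by more than 20 mm (distance of oil_can_center from where it was at the start of the episode above 0.02 m).
It also fails if it takes over 51 s, if anything falls off the work surface, if the arm or the gripper's body presses on something with over 40 N, if the wrist force passes 120 N, or if a joint passes its speed limit or range.

### The arm

A 6-joint arm with a two-finger parallel gripper is mounted at the origin on a cart in front of the work surface, level with it; the furniture and walls round the work are solid. World frame = base frame: x ahead of the robot, y to its left, z up, the work surface at z = 0. Lengths are in m, angles in degrees, forces in N, time in s.
With the tool pointing down it reaches from about 0.35 to 0.875 m from the base axis. Payload 4.2 kg.
Tool frame: the origin (TCP) lies at the very end of the fingers, on their centre line; the grasp point (between the pads) lies 19 mm behind it; z points along the fingers, y is the line along which they close (so a half turn about z gives the same grasp; the last joint's range is limited). The gripper opens to 87 mm and grips with 3 to 60 N. Pads are 19 mm wide; open, the fingers measure 117 mm over their backs; the gripper's body (75 mm by 190 mm) begins 51 mm behind the grasp point.
Start: joints at [87.353, 22.042, 0.453, 0, -68.411, -14.817], TCP at [0.188, 0.596, 0.223] pointing down, gripper open.
Joint ranges: [-179.83, 179.83], [-69.29, 118.12], [-61.27, 80.66], [-181.25, 117.63], [-171.15, -9.14], [-177.46, 177.46]. Speed limits (degrees/s): [159.86, 159.86, 180, 180, 180, 180].

### API

Orientations are given as a 3x3 rotation matrix whose columns are the frame's x, y, z axes.
In Python, from station import sense, cams, r gives the robot as it stands. The module is installed in compiled form; this text tells all that it offers.
- The arm moves only by the tool step_arm, never from a script. Its argument "targets" is text: rows parted by semicolons, each of 4 numbers parted by spaces: the shift along the tool's x, y, z in cm, then the turn about the tool's z in degrees. In form: x y z turn; .... A call has 1 to 12 rows; each row shifts and turns the commanded pose from where the row before left it, along the tool's axes as they then stand; what a row does not reach is not made up. A row lasts 1/12 s, in which the tool goes at most 41.7 mm and 7.16 degrees, less where a joint would pass 70% of its speed; a pose out of reach is approached as far as the arm can. A call with a gripper value outside its range is refused whole. "claw" is the finger opening in cm, from 0 to 8.7, set as the call begins (left out, the last holds). The fingers move at their own pace and stop on an object; the grip force is fixed at half the most. Time passes only in rows, so rows that do not move let the fingers close. It gives the time, the measured TCP pose, the force, the opening and the grip force at its end, in the units of the state.
- sense(): the state, without advancing time (a new reading comes with each control period).
- cams.capture(name): name is "scene" or "side" or "wrist"; returns a dict with "frame" (384x512x3 uint8, blue, green, red), "vertical_fov" (degrees; the focal length in pixels is half the picture's height over the tangent of half this angle, whatever the lens; pixels are square), "cx", "cy" (the principal point, pixels), "eye" and "rotation" of the camera in the world; the wrist camera has in their place "tool_from_camera" (4x4, takes a point from camera to tool coordinates, whose origin is the TCP and whose axes are the flange's). Camera axes: x right, y down, z forward; pixel columns grow to the right and rows downward; lengths in m; the calibration is good to about 2 mm. A picture is of the moment at which its call begins: read the wrist's pose just before it. There is no depth.
- r.finish_job(): hands the job in; it is judged then, once.
The state is a dict: "time_s": time; "joints": joint angles; "joint_velocities": joint speeds; "effort": joint torques, N m; "tcp_pos": TCP position; "ee_rot": TCP orientation; "wrist_force": force on the tool from outside, world axes, zero at the start; "moment": the same for the moment, N m; "gripper_width": opening from 0.0 (shut) to 1.0 (fully open); "gripper_force": force on a finger pad.
Only numpy, scipy, OpenCV 4.12 (cv2) and the standard library are available. Lean on these libraries where they do the work, as an engineer would, in place of code of your own. Each camera call takes 0.05 s, during which the arm holds its last target. There are 200 camera calls.

## Working session

There is one attempt and no reset: what is moved stays moved. The work goes in short steps, Python scripts to look and compute and a tool call to move; the robot and the scene stay as the last step left them, time stands still between calls to the robot, and variables do not carry over. Pictures are saved under pics/ and viewed, at most 10 in all, crops included, and the job is handed in when it is done.

Besides the shell and the picture viewer there is one more tool, called after "Emit:" by a JSON object that holds its "op" and its "data". step_arm: Moves the arm, as the interface text tells. Its arguments: {"type":"object","properties":{"targets":{"type":"string"},"claw":{"type":"number"}},"required":["targets"]}

```bash
mkdir -p pics; cat > h.py <<'E'
import numpy as np, cv2
from station import sense, cams, r
def f(c): return 192/np.tan(np.radians(c["vertical_fov"])/2)
def ray(c,u,v,pose=None):
    d=np.array([(u-c["cx"])/f(c),(v-c["cy"])/f(c),1.])
    if "eye" in c: return np.array(c["eye"]),np.array(c["rotation"])@d
    p,R=pose; T=np.array(c["tool_from_camera"])
    return p+R@T[:3,3], R@T[:3,:3]@d
def onz(c,u,v,z,pose=None):
    o,d=ray(c,u,v,pose); return o+d*(z-o[2])/d[2]
def proj(c,P,pose=None):
    o,_=ray(c,0,0,pose)
    R=np.array(c["rotation"]) if "eye" in c else pose[1]@np.array(c["tool_from_camera"])[:3,:3]
    q=R.T@(np.array(P)-o); return c["cx"]+f(c)*q[0]/q[2], c["cy"]+f(c)*q[1]/q[2]
def pose():
    s=sense(); return np.array(s["tcp_pos"]),np.array(s["ee_rot"])
E
python3 - <<'E'
from h import *
import pickle
s=sense();print(s)
for n in("scene","side","wrist"):
    p=pose();c=cams.capture(n);pickle.dump((c,p),open(n+"0.pkl","wb"))
    cv2.imwrite(f"pics/{n}0.png",c["frame"])
    print(n,{k:(np.round(v,3).tolist()) for k,v in c.items() if k!="frame"})
a=np.hstack([cv2.imread("pics/scene0.png"),cv2.imread("pics/side0.png")])
E
```

```text
{'time_s': 0.0, 'joints': array([ 8.73527175e+01,  2.20886102e+01,  3.79033264e-01, -2.85348229e-02,
       -6.84118329e+01, -1.48168000e+01]), 'joint_velocities': array([-0.06889131,  0.13189552, -0.01529651, -0.12611522, -0.07965531,
        0.02274437]), 'effort': array([ 8.84130459e-04, -3.90671754e+01,  1.87402368e+01,  4.21970084e+00,
        1.09022786e-02, -1.92387556e-04]), 'tcp_pos': array([0.18736767, 0.59560988, 0.22147836]), 'ee_rot': array([[ 9.53850141e-01, -3.00282525e-01, -5.60466132e-04],
       [-3.00283033e-01, -9.53847844e-01, -2.09530779e-03],
       [ 9.45849014e-05,  2.16690810e-03, -9.99997648e-01]]), 'wrist_force': array([-0.29955237, -1.0612478 ,  0.63879869]), 'moment': array([-0.00874776,  0.02267087,  0.02571538]), 'gripper_force': 0.0, 'gripper_width': 1.0001125226114658}
scene {'vertical_fov': 47.435, 'cx': 256.401, 'cy': 191.371, 'eye': [0.024, 0.548, 0.746], 'rotation': [[-0.795, -0.394, 0.461], [-0.606, 0.538, -0.586], [-0.017, -0.745, -0.667]]}
side {'vertical_fov': 46.515, 'cx': 252.258, 'cy': 189.151, 'eye': [0.294, 0.868, 0.632], 'rotation': [[-0.981, -0.079, 0.175], [-0.191, 0.508, -0.84], [-0.023, -0.857, -0.514]]}
wrist {'vertical_fov': 68.836, 'cx': 257.733, 'cy': 193.485, 'tool_from_camera': [[0.001, -0.961, -0.276, 0.077], [1.0, 0.001, 0.0, -0.001], [0.0, -0.276, 0.961, -0.162], [0.0, 0.0, 0.0, 1.0]]}
```

View pics/scene0.png

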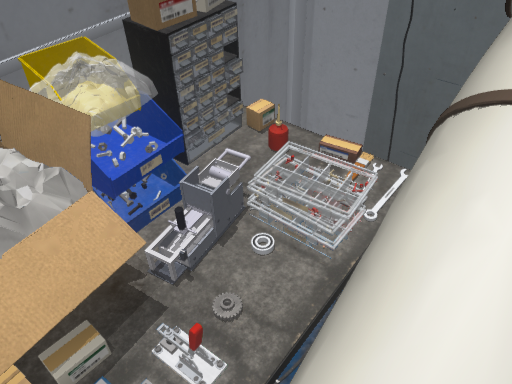

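View pics/side0.png

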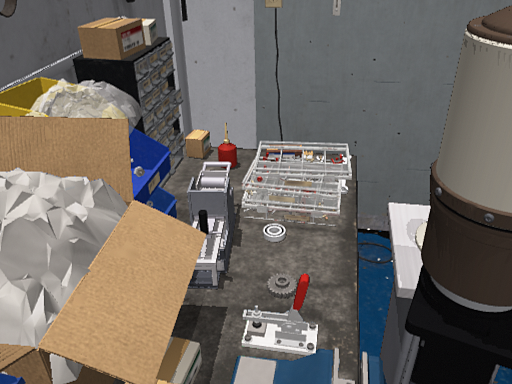

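View pics/wrist0.png

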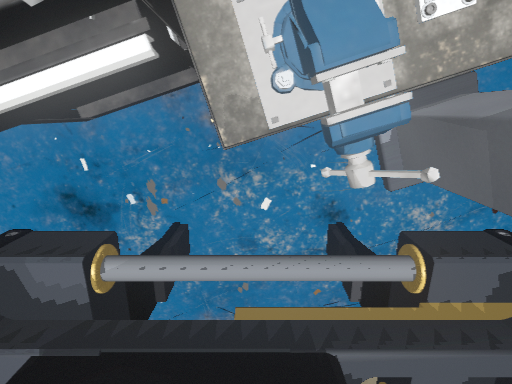

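The scene view shows the dispenser at about (200,210), with its knob at (180,215) and its tray bar near (238,153). The bearing is at (262,243), the gear at (227,306) and the oil can at (278,135). The wrist camera sees only the vise area. I'll zoom in on the dispenser in both fixed views.

```bash
python3 - <<'E'
from h import *
import pickle
c,_=pickle.load(open("scene0.pkl","rb"));d,_=pickle.load(open("side0.pkl","rb"))
a=cv2.resize(c["frame"][140:285,140:260],None,fx=3.3,fy=3.3*1.0,interpolation=cv2.INTER_CUBIC)
b=cv2.resize(d["frame"][150:295,165:255],None,fx=3.3,fy=3.3,interpolation=cv2.INTER_CUBIC)
cv2.imwrite("pics/crop0.png",np.hstack([a,b]));print(a.shape,b.shape)
for n,u,v,z in[("knobtop",180,208,.125),("bearing",262,243,.01),("gear",227,306,.02),("can",278,137,.06)]:print(n,onz(c,u,v,z).round(3))
for n,u,v,z in[("knobtop",203,211,.125),("bearing",274,232,.01),("gear",281,285,.02),("can",228,155,.06)]:print(n,onz(d,u,v,z).round(3))
E
```

```text
(478, 396, 3) (478, 297, 3)
knobtop [0.549 0.136 0.125]
bearing [0.418 0.031 0.01 ]
gear [0.371 0.207 0.02 ]
can [ 0.586 -0.267  0.06 ]
knobtop [0.55  0.141 0.125]
bearing [0.419 0.035 0.01 ]
gear [0.377 0.218 0.02 ]
can [ 0.594 -0.242  0.06 ]
```

View pics/crop0.png

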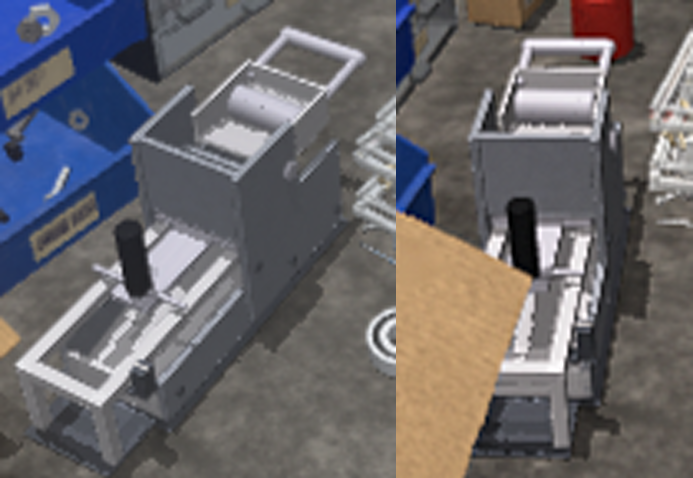

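The crops show the bar from about (226,151) to (248,158) in the scene view, the knob at (180,208), and the clip near (184,250) on the robot side. The cardboard flap is close by. Next I'll compute the dispenser frame, the obstacle positions and the tool-axis moves.

```bash
cat >> h.py <<'E'
def tri(pts):
    A=np.zeros((3,3));b=np.zeros(3)
    for o,d in pts:
        d=d/np.linalg.norm(d);M=np.eye(3)-np.outer(d,d);A+=M;b+=M@o
    return np.linalg.solve(A,b)
E
python3 - <<'E'
from h import *
import pickle
c,_=pickle.load(open("scene0.pkl","rb"));d,_=pickle.load(open("side0.pkl","rb"))
S=lambda x,y:(140+x/3.3,140+y/3.3)
D=lambda x,y:(165+(x-396)/3.3,150+y/3.3)
for n,a,b in[("barL",S(286,35),D(524,46)),("barR",S(358,60),D(611,46)),("knob",S(128,228),D(521,204)),("flap",(143,243),(203,236)),("wallL",S(135,137),D(476,135)),("wallR",S(238,177),D(598,135)),("binR",(183,143),(170,158)),("binlowfront",(183,175),(175,195)),("flap2",(5,293),(45,345))]:
    P=tri([ray(c,*a),ray(d,*b)]);print(n,P.round(3),np.subtract(proj(c,P),a).round(1))
bl=onz(c,*S(286,35),.12);br=onz(c,*S(358,60),.12);k=onz(c,*S(128,228),.125)
print(bl,br,(bl+br)/2,k)
E
```

```text
barL [ 0.617 -0.09   0.107] [-0.1 -0.4]
barR [ 0.549 -0.091  0.113] [-0. -0.]
knob [0.552 0.137 0.121] [0.1 0.2]
flap [0.512 0.261 0.155] [0.1 0.3]
wallL [0.598 0.082 0.134] [0.1 0.3]
wallR [0.518 0.071 0.134] [0. 0.]
binR [0.665 0.003 0.166] [-0.4 -1.1]
binlowfront [0.658 0.024 0.083] [0.2 0.6]
flap2 [0.73  0.451 0.044] [-0.9 -2.3]
[ 0.60382813 -0.07664549  0.12      ] [ 0.54298491 -0.08401986  0.12      ] [ 0.57340652 -0.08033267  0.12      ] [0.54888546 0.13952047 0.125     ]
```

```bash
python3 - <<'E'
from h import *
import pickle
c,_=pickle.load(open("scene0.pkl","rb"));d,_=pickle.load(open("side0.pkl","rb"))
for n,a,b in[("flaphinge",(79,194),(133,203)),("mid",(111,218.5),(168,220)),("binlabel",(159,208),(153,177)),("binlow_l",(125,228),(168,220)),("upbin",(93,160),(133,150))]:
    P=tri([ray(c,*a),ray(d,*b)]);print(n,P.round(3),np.subtract(proj(c,P),a).round(1))
# bin front bottom edge on table
for u,v in[(183,200),(160,212),(140,224)]:print(onz(c,u,v,0.0).round(3),onz(c,u,v,.09).round(3))
s=sense();k=np.array([.55,.138]);b=np.array([.577,-.085])
ax=(b-k)/np.linalg.norm(b-k);print("axis +x",ax,np.linalg.norm(b-k),np.degrees(np.arctan2(ax[1],ax[0])))
E
```

```text
flaphinge [0.619 0.291 0.236] [0.7 1.7]
mid [0.568 0.276 0.195] [0.3 0.9]
binlabel [0.6   0.172 0.18 ] [-14.  -20.3]
binlow_l [0.57  0.256 0.169] [-2.4 -5.4]
upbin [0.618 0.249 0.301] [-2.9 -5.7]
[0.669 0.028 0.   ] [0.592 0.09  0.09 ]
[ 0.684  0.092 -0.   ] [0.605 0.147 0.09 ]
[0.693 0.149 0.   ] [0.612 0.197 0.09 ]
axis +x [ 0.12019842 -0.99274989] 0.22462858233092245 -83.096446080275
```

Emit:
{"op": "step_arm", "data": {"targets": "0 0 -2 0; 0 0 -4 0; 0 0 -4 0; 2 1.8 -2 0; 2.9 2.65 0 0; 2.9 2.65 0 0; 2.9 2.65 0 0; 2.9 2.65 0 0; 2.9 2.65 0 0; 2.9 2.65 0 0; 2.9 2.65 0 0; 2.9 2.65 0 0", "claw": 3.4}}

```text
time_s: 1.15
tcp_pos: [0.3592, 0.2992, 0.3425]
ee_rot: [[0.954, -0.3, -0.0], [-0.3, -0.954, 0.0], [-0.0, -0.0, -1.0]]
wrist_force: [1.2, 1.0, -0.0]
gripper_width: 0.396
gripper_force: 0.0
```

Emit:
{"op": "step_arm", "data": {"targets": "2.9 2.65 0 0; 2.9 2.65 0 0; 2.9 2.65 0 0; 2.9 2.65 0 0; 2.9 2.65 0 0; 2.9 2.65 0 0; 2.9 2.65 0 0; 2.9 2.65 0 0; 2.9 2.65 0 0; 2.9 2.65 0 0; 2 1.8 0 0; 0 0 0 0"}}

```text
time_s: 2.15
tcp_pos: [0.5712, -0.0657, 0.3407]
ee_rot: [[0.952, -0.305, -0.002], [-0.305, -0.952, -0.001], [-0.002, 0.002, -1.0]]
wrist_force: [0.2, 0.1, -1.1]
gripper_width: 0.393
gripper_force: 0.0
```

Emit:
{"op": "step_arm", "data": {"targets": "0 0 0 -6; 0 0 1 -6; 0 0 2 -6; 0 0 3 -6; 0 0 2 0; 0 0 0 0; 0 0 0 0"}}

```text
time_s: 2.73
tcp_pos: [0.5692, -0.0618, 0.262]
ee_rot: [[0.993, 0.114, -0.002], [0.114, -0.993, -0.001], [-0.002, 0.001, -1.0]]
wrist_force: [0.5, -0.3, 0.2]
gripper_width: 0.391
gripper_force: 0.0
```

```bash
python3 - <<'E'
from h import *
import pickle
p=pose();c=cams.capture("wrist");pickle.dump((c,p),open("w1.pkl","wb"));cv2.imwrite("pics/w1.png",c["frame"])
print(p,sense()["time_s"],proj(c,(.577,-.085,.114),p))
E
```

```text
(array([ 0.56920658, -0.06176205,  0.26200607]), array([[ 9.93477955e-01,  1.14000760e-01, -2.31940500e-03],
       [ 1.13999036e-01, -9.93480486e-01, -8.62730119e-04],
       [-2.40263549e-03,  5.92693420e-04, -9.99996938e-01]])) 2.7833 (np.float64(279.5241883030385), np.float64(178.70815879850662))
```

View pics/w1.png

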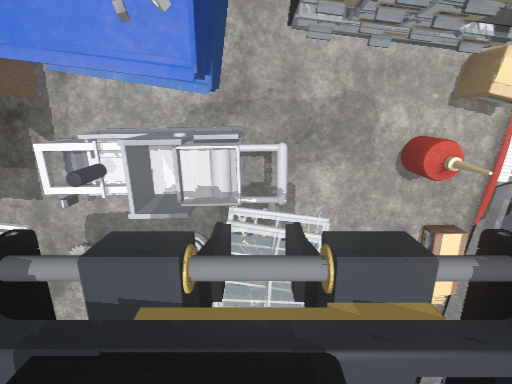

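The wrist view shows the bar at column 283, rows 145–203, the tray with the roller at (215,175), and the knob top at (72,178). The bins sit at rows under 90. I'll refine the bar with a bright-band fit.

```bash
python3 - <<'E'
from h import *
import pickle
c,p=pickle.load(open("w1.pkl","rb"));g=cv2.cvtColor(c["frame"],cv2.COLOR_BGR2GRAY).astype(float)
pts=[]
for v in range(156,196):
    s=g[v,268:300];m=s>150
    if m.sum()>2: pts.append((268+np.mean(np.where(m)[0]),v,m.sum()))
pts=np.array(pts);print(pts[::6])
k=np.polyfit(pts[:,1],pts[:,0],1)
col=g[:,int(np.polyval(k,174))];print([(v,int(col[v])) for v in list(range(136,152))+list(range(196,212))])
a=onz(c,np.polyval(k,150),150,.114,p);b=onz(c,np.polyval(k,200),200,.114,p);d=a-b
print(a,b,"dir y",np.degrees(np.arctan2(d[1],d[0])))
m=onz(c,np.polyval(k,174.5),174.5,.114,p);kt=onz(c,72,178,.125,p)
print("bar",m,"knobtop",kt,"axis",np.degrees(np.arctan2(*(m-kt)[[1,0]])),np.linalg.norm((m-kt)[:2]))
E
```

```text
[[281.5        156.          10.        ]
 [281.5        162.          10.        ]
 [281.5        168.          10.        ]
 [282.63636364 174.          11.        ]
 [280.84615385 180.          13.        ]
 [284.         186.          12.        ]
 [286.76923077 192.          13.        ]]
[(136, 128), (137, 130), (138, 130), (139, 125), (140, 123), (141, 121), (142, 157), (143, 199), (144, 212), (145, 220), (146, 229), (147, 233), (148, 228), (149, 228), (150, 228), (151, 228), (196, 185), (197, 184), (198, 184), (199, 185), (200, 184), (201, 185), (202, 179), (203, 170), (204, 147), (205, 117), (206, 109), (207, 111), (208, 114), (209, 119), (210, 127), (211, 132)]
[ 0.60919581 -0.08090587  0.114     ] [ 0.55267748 -0.09512738  0.114     ] dir y 14.1239191033275
bar [ 0.58221802 -0.0876942   0.114     ] knobtop [0.55427106 0.14157667 0.125     ] axis -83.05022032004796 0.2309678927218894
```

Emit:
{"op": "step_arm", "data": {"targets": "0.9 2.7 0 0; 0 0 3 0; 0 0 4 0; 0 0 3 0; 0 0 2 0; 0 0 0.7 0; 0 0 0 0; 0 0 0 0"}}

```text
time_s: 3.45
tcp_pos: [0.5834, -0.0876, 0.1377]
ee_rot: [[0.993, 0.115, 0.004], [0.115, -0.993, -0.0], [0.004, 0.001, -1.0]]
wrist_force: [-0.1, -0.1, 0.6]
gripper_width: 0.391
gripper_force: 0.0
```

```bash
python3 - <<'E'
from h import *
import pickle
p=pose();c=cams.capture("wrist");pickle.dump((c,p),open("w2.pkl","wb"));cv2.imwrite("pics/w2.png",c["frame"])
print(p,sense()["time_s"],proj(c,(.5815,-.0875,.114),p))
E
```

```text
(array([ 0.58337855, -0.08759172,  0.13766886]), array([[ 9.93413001e-01,  1.14529010e-01,  3.70334975e-03],
       [ 1.14531493e-01, -9.93419509e-01, -4.64778458e-04],
       [ 3.62574927e-03,  8.85867140e-04, -9.99993035e-01]])) 3.5 (np.float64(258.5178930688547), np.float64(227.91762742304815))
```

View pics/w2.png

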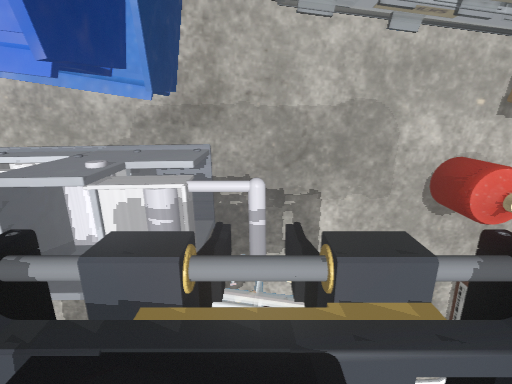

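The bar (column 257) is centred between the fingers, clear of the tray wall. Descending and gripping.

Emit:
{"op": "step_arm", "data": {"targets": "0 0 1.5 0; 0 0 1.5 0; 0 0 1.2 0; 0 0 0 0"}}

```text
time_s: 3.83
tcp_pos: [0.5815, -0.0875, 0.0934]
ee_rot: [[0.994, 0.114, -0.001], [0.114, -0.994, 0.0], [-0.001, -0.0, -1.0]]
wrist_force: [-0.6, 0.1, 0.1]
gripper_width: 0.389
gripper_force: 0.0
```

Emit:
{"op": "step_arm", "data": {"targets": "0 0 0 0; 0 0 0 0; 0 0 0 0; 0 0 0 0; 0 0 0 0; 0 0 0 0", "claw": 0.8}}

```text
time_s: 4.33
tcp_pos: [0.5823, -0.0872, 0.0946]
ee_rot: [[0.993, 0.114, 0.002], [0.114, -0.993, 0.0], [0.002, -0.0, -1.0]]
wrist_force: [-0.0, 3.4, 4.4]
gripper_width: 0.125
gripper_force: 29.9
```

Emit:
{"op": "step_arm", "data": {"targets": "0 -0.08 -0.5 0; 0 -0.07 -0.5 0; 0 -0.11 -0.48 0; 0 -0.12 -0.48 0; 0 -0.16 -0.48 0; 0 -0.16 -0.47 0; 0 -0.2 -0.46 0; 0 -0.2 -0.46 0; 0 -0.24 -0.44 0; 0 -0.24 -0.44 0; 0 -0.27 -0.42 0; 0 -0.28 -0.42 0"}}

```text
time_s: 5.33
tcp_pos: [0.5797, -0.0675, 0.1505]
ee_rot: [[0.993, 0.114, 0.001], [0.114, -0.993, -0.002], [0.001, 0.002, -1.0]]
wrist_force: [3.5, -6.1, 0.8]
gripper_width: 0.125
gripper_force: 30.0
```

Emit:
{"op": "step_arm", "data": {"targets": "0 -0.31 -0.39 0; 0 -0.31 -0.39 0; 0 0 0 0; 0 0 0 0; 0 0 0 0; 0 0 0 0; 0 0 0 0; 0 0 0 0; 0 0 0 0; 0 0 0 0; 0 0 0 0; 0 0 0 0"}}

```text
time_s: 6.33
tcp_pos: [0.5789, -0.0618, 0.1586]
ee_rot: [[0.993, 0.114, 0.002], [0.114, -0.993, -0.002], [0.001, 0.002, -1.0]]
wrist_force: [2.4, -6.7, 2.7]
gripper_width: 0.128
gripper_force: 30.0
```

```bash
python3 - <<'E'
from h import *
import pickle
p=pose();c=cams.capture("wrist");d=cams.capture("scene");pickle.dump((d,p),open("s3.pkl","wb"))
cv2.imwrite("pics/s3.png",np.hstack([cv2.resize(d["frame"][110:290,140:260],None,fx=2.6,fy=2.6,interpolation=cv2.INTER_CUBIC),cv2.resize(c["frame"],None,fx=.9,fy=468/384)[:, :440]]))
s=sense();print(p,s["time_s"],s["wrist_force"],s["gripper_width"])
E
```

```text
(array([ 0.57893813, -0.06176884,  0.15862407]), array([[ 0.9934704 ,  0.11407968,  0.00154409],
       [ 0.11408306, -0.99346852, -0.00231209],
       [ 0.00127024,  0.00247314, -0.99999614]])) 6.4333 [ 2.62318354 -6.02153202  1.68779154] 0.12599800724566096
```

View pics/s3.png

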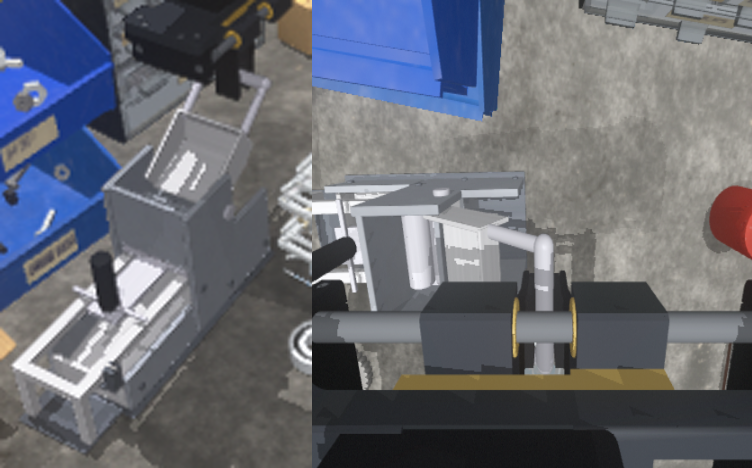

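The tray is at about 35°. It is empty, and the roller lies in the slot (wrist pane, at (415,250)). I'll lower it along the same arc.

Emit:
{"op": "step_arm", "data": {"targets": "0 0.31 0.39 0; 0 0.31 0.39 0; 0 0.28 0.42 0; 0 0.27 0.42 0; 0 0.24 0.44 0; 0 0.24 0.44 0; 0 0.2 0.46 0; 0 0.2 0.46 0; 0 0.16 0.47 0; 0 0.16 0.48 0; 0 0.12 0.48 0; 0 0.11 0.48 0"}}

```text
time_s: 7.43
tcp_pos: [0.582, -0.086, 0.1032]
ee_rot: [[0.993, 0.114, 0.001], [0.114, -0.993, 0.0], [0.001, -0.0, -1.0]]
wrist_force: [3.4, -2.5, 0.5]
gripper_width: 0.127
gripper_force: 30.1
```

Emit:
{"op": "step_arm", "data": {"targets": "0 0.07 0.5 0; 0 0.08 0.5 0; 0 0 0.1 0; 0 0 0 0; 0 0 0 0; 0 0 0 0; 0 0 0 0"}}

```text
time_s: 8.02
tcp_pos: [0.5822, -0.0872, 0.0945]
ee_rot: [[0.993, 0.115, 0.002], [0.115, -0.993, -0.0], [0.002, 0.0, -1.0]]
wrist_force: [-0.7, 0.5, 10.7]
gripper_width: 0.123
gripper_force: 30.1
```

Emit:
{"op": "step_arm", "data": {"targets": "0 0 0 0; 0 0 0 0; 0 0 0 0; 0 0 0 0; 0 0 0 0; 0 0 0 0", "claw": 3.4}}

```text
time_s: 8.52
tcp_pos: [0.5811, -0.0875, 0.0919]
ee_rot: [[0.994, 0.114, -0.002], [0.114, -0.994, 0.0], [-0.002, -0.0, -1.0]]
wrist_force: [0.7, 0.9, 0.3]
gripper_width: 0.376
gripper_force: 0.0
```

Emit:
{"op": "step_arm", "data": {"targets": "0 0 -1 0; 0 0 -2 0; 0 0 -3 0; 0 0 -3 0; 0 0 -3 0; 0 0 -3 0; 0 0 0 0; 0 0 0 0"}}

```text
time_s: 9.18
tcp_pos: [0.5826, -0.0875, 0.2455]
ee_rot: [[0.993, 0.114, 0.006], [0.114, -0.994, 0.001], [0.006, -0.0, -1.0]]
wrist_force: [-0.7, 0.6, -1.0]
gripper_width: 0.389
gripper_force: 0.0
```

```bash
python3 - <<'E'
from h import *
import pickle
p=pose();c=cams.capture("wrist");pickle.dump((c,p),open("w4.pkl","wb"))
cv2.imwrite("pics/w4.png",cv2.resize(c["frame"][80:270,:330],None,fx=2.3,fy=2.3,interpolation=cv2.INTER_CUBIC))
s=sense();print(p,s["time_s"],s["wrist_force"],s["gripper_width"],s["joints"])
E
```

```text
(array([ 0.58258708, -0.08754455,  0.24552938]), array([[ 9.93493517e-01,  1.13754829e-01,  5.52001913e-03],
       [ 1.13752774e-01, -9.93508851e-01,  6.85703838e-04],
       [ 5.56218999e-03, -5.33248261e-05, -9.99984529e-01]])) 9.2333 [-0.95585603 -0.78215308 -0.63266897] 0.39173708935580337 [ 7.19301463e+00  1.76209032e+01 -3.07215997e+00 -3.55981324e-02
 -6.92312655e+01  8.93394331e+01]
```

View pics/w4.png

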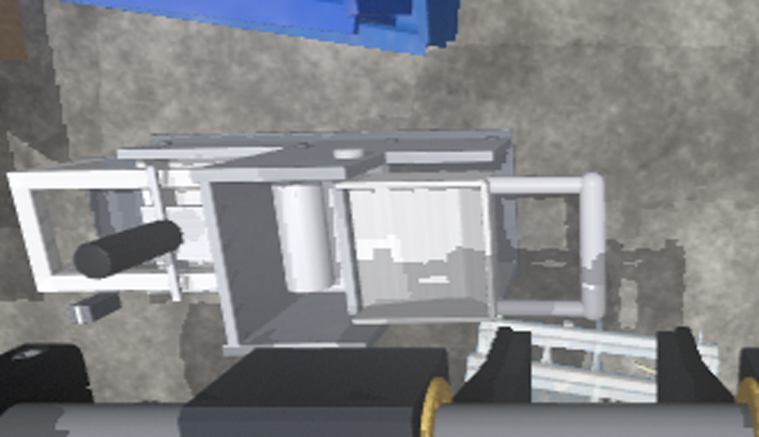

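The roller is in the slot, the tray is level, and the slide is in. I'll check bin clearance before turning above the knob.

```bash
python3 - <<'E'
from h import *
import pickle
c,p=pickle.load(open("w1.pkl","rb"))
for u,v in[(193,80),(100,72),(10,62),(215,92)]:
    print(u,v,[onz(c,u,v,z,p)[:2].round(3).tolist() for z in(0,.1,.17,.25)])
c,p=pickle.load(open("w4.pkl","rb"))
print("knob",onz(c,93/2.3,80+259/2.3,.125,p),"bar",onz(c,593/2.3,80+246/2.3,.114,p))
E
```

```text
193 80 [[0.679, 0.043], [0.671, 0.021], [0.666, 0.005], [0.66, -0.013]]
100 72 [[0.675, 0.173], [0.668, 0.12], [0.663, 0.083], [0.658, 0.041]]
10 62 [[0.673, 0.296], [0.667, 0.214], [0.662, 0.157], [0.657, 0.091]]
215 92 [[0.667, 0.011], [0.662, -0.003], [0.658, -0.014], [0.654, -0.026]]
knob [0.5539629  0.13933142 0.125     ] bar [ 0.58330861 -0.08670805  0.114     ]
```

Emit:
{"op": "step_arm", "data": {"targets": "0 -1.5 0 0; 0 -3.5 0 0; 0 -3.5 0 0; 0 -3.5 0 0; 0 -3.5 0 0; 0 -3.5 0 0; 0 -2.5 0 0; 0 -1.4 0 0; 0 0 0 0"}}

```text
time_s: 9.98
tcp_pos: [0.5547, 0.142, 0.2411]
ee_rot: [[0.993, 0.117, -0.003], [0.117, -0.993, -0.001], [-0.003, 0.001, -1.0]]
wrist_force: [0.2, 0.8, -0.3]
gripper_width: 0.392
gripper_force: 0.0
```

Emit:
{"op": "step_arm", "data": {"targets": "-2 0 0 0; 0 0 0 6.9; 0 0 0 6.9; 0 0 0 6.9; 0 0 0 6.9; 0 0 0 6.9; 0 0 0 6.9; 0 0 0 6.9; 0 0 0 6.9; 0 0 0 6.9; 0 0 0 6.9; 0 0 0 6.9"}}

```text
time_s: 10.98
tcp_pos: [0.5354, 0.1362, 0.2416]
ee_rot: [[0.345, -0.938, -0.002], [-0.938, -0.345, -0.001], [0.0, 0.002, -1.0]]
wrist_force: [-0.4, 0.2, 0.1]
gripper_width: 0.392
gripper_force: 0.0
```

Emit:
{"op": "step_arm", "data": {"targets": "0 0 0 6.9; 0 0 0 6.9; 0 0 0 6.9; 0 0 0 0; 0 0 0 0"}}

```text
time_s: 11.4
tcp_pos: [0.5355, 0.1366, 0.2419]
ee_rot: [[0.001, -1.0, -0.001], [-1.0, -0.001, -0.001], [0.001, 0.001, -1.0]]
wrist_force: [-0.5, 0.9, 1.1]
gripper_width: 0.391
gripper_force: 0.0
```

```bash
python3 - <<'E'
from h import *
import pickle
p=pose();c=cams.capture("wrist");pickle.dump((c,p),open("w5.pkl","wb"))
cv2.imwrite("pics/w5.png",c["frame"])
s=sense();print(p,s["time_s"],s["joints"]);print(proj(c,(.554,.1395,.125),p))
E
```

```text
(array([0.53552621, 0.13655002, 0.2419001 ]), array([[ 7.78799834e-04, -9.99998688e-01, -1.42014721e-03],
       [-9.99999345e-01, -7.77607390e-04, -8.40020909e-04],
       [ 8.38915490e-04,  1.42080049e-03, -9.99998639e-01]])) 11.45 [ 3.11260861e+01  1.42608972e+01 -7.97201148e+00 -1.53501034e-03
 -6.78404447e+01 -3.10812378e+01]
(np.float64(240.89857185378926), np.float64(191.12085410227004))
```

View pics/w5.png

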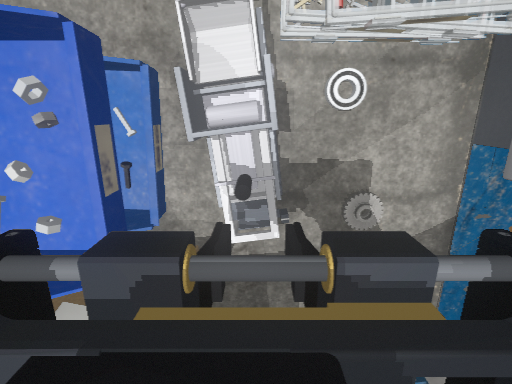

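The wrist view from above shows the knob at (243,187), the clip at (285,217) and the bin edge at column 163. Now I'll measure these by mask.

```bash
python3 - <<'E'
from h import *
import pickle
c,p=pickle.load(open("w5.pkl","rb"));g=cv2.cvtColor(c["frame"],cv2.COLOR_BGR2GRAY)
for n,(u0,u1,v0,v1),t in[("knob",(230,258,165,206),45),("clip",(276,298,205,224),60)]:
    m=(g[v0:v1,u0:u1]<t).astype(np.uint8)
    k,l,st,ce=cv2.connectedComponentsWithStats(m)
    for i in range(1,k):
        if st[i,4]>10: print(n,st[i]+[u0,v0,0,0,0],ce[i]+[u0,v0])
print(g[206:226,278:296])
for u,v in[(163,150),(163,215),(108,150),(124,215)]: print(u,v,[onz(c,u,v,z,p)[:2].round(3).tolist() for z in(.08,.15,.2)])
E
```

```text
[[ 84  85  85  85  83  82  85  83  83  85  86  87  86  86  84  83  88  90]
 [ 81  80  82  85  85  85  87  88  89  89  90  86  83  83  85  82  82  86]
 [ 77  81  82  80  81  78  77  72  76  91  91  86  80  81  82  80  79  82]
 [ 76  74  66  65  65  65  64  64  66  87  88  82  78  79  78  78  81  83]
 [ 82  69  64  65  63  64  64  65  62  86  92  85  79  75  78  77  81  80]
 [ 81  70  67  63  66  64  65  65  63  72  87  82  78  79  79  82  80  80]
 [ 81  72  66  63  63  64  65  63  65  76 116 117 111 110 114 117 119 117]
 [ 80  72  65  65  64  64  64  63  63  64 115 117 110 106 109 117 121 121]
 [ 82  79  64  64  64  65  67  72  77  80  86 114 117 112 113 120 124 124]
 [ 81  82  67  76  81  81  82  81  77  79  88 109 112 113 116 118 116 116]
 [ 82  83  64  76  82  82  82  78  77  81  93 112 114 114 115 117 119 122]
 [ 79  77  67  78  83  80  81  80  81  83  86 113 114 111 114 119 123 126]
 [ 78  81  69  92  96 105 118 128 139 141 159 131 116 111 114 119 126 124]
 [ 81  82  76 160 173 173 172 157 151 134 129 125 121 119 122 124 132 134]
 [ 82  85  81 119 111  88  81  80  79  80  82 121 125 121 125 138 138 136]
 [ 85  81  82  75  80  81  80  80  80  81  79 119 122 125 128 137 136 138]
 [ 84  79  79  76  79  79  83  82  81  81  89 114 128 134 137 118  66  38]
 [ 86  77  78  74  72  72  96 101 112 115 127 129 127 127 127  81  45  39]
 [114 107 109 110 110 110 112  86  53  48  45  44  46  44  59  57  43  38]
 [133 106 107 106 107 119 120  80  51  46  46  44  45  46  44  41  41  37]]
163 150 [[0.646, 0.103], [0.622, 0.094], [0.605, 0.088]]
163 215 [[0.653, 0.183], [0.628, 0.157], [0.61, 0.138]]
108 150 [[0.709, 0.103], [0.672, 0.094], [0.645, 0.088]]
124 215 [[0.701, 0.183], [0.666, 0.157], [0.64, 0.138]]
```

```bash
python3 - <<'E'
from h import *
import pickle
c,p=pickle.load(open("w5.pkl","rb"));g=cv2.cvtColor(c["frame"],cv2.COLOR_BGR2GRAY).astype(float)
m=onz(c,284.5,218.7,.075,p)
m1=onz(c,281.5,219.2,.075,p);m2=onz(c,288,218.2,.075,p)
print("mark",m,"line dir",(m1-m2)[:2],np.degrees(np.arctan2(*(m1-m2)[[1,0]])))
print(g[180:206:2,232:258:2].astype(int))
k=np.array([.554,.1395])
for a in(-82.8,-83.3):
    ax=np.array([np.cos(np.radians(a)),np.sin(np.radians(a))]);ay=np.array([-ax[1],ax[0]])
    print(a,"travel",-(m[:2]-k)@ax,"lat",(m[:2]-k)@ay)
for v in(188,190,192,194): print(v,onz(c,242.5,v,.125,p)[:2].round(4))
E
```

```text
mark [0.50293674 0.18925021 0.075     ] line dir [0.00811755 0.00135257] 9.45987967177561
[[141 133 123  63  64  62  63  62  61  61 137 148 148]
 [149 149 103  64  64  62  62  62  61  61 140 149 150]
 [138 127  84  61  61  64  61  62  60  59 141 149 149]
 [179 148  67  64  67  66  65  65  60  59 145 149 149]
 [231 131  65  65  65  66  65  64  64  58 148 149 148]
 [231 121  66  65  64  65  64  65  62  60 153 157 155]
 [218  98  64  66  62  64  63  64  63  75 155 141 138]
 [212 151  64  64  63  64  63  62  62  82 122 121 122]
 [124 120  70  64  62  62  63  63  62 116 124 118 118]
 [125 126 113  67  63  62  62  61 124 160 159 159 158]
 [187 190 187 167 140 115 105 160 159 150 111  98  85]
 [189 179 133 115  99 102  91  88  88  87  87  87  87]
 [136 137 101 100 101 101 101  87  87  85  86  86  86]]
-82.8 travel 0.05575784267784589 lat -0.04442525751447399
-83.3 travel 0.055368041003323834 lat -0.04491013873023539
188 [0.5523 0.1362]
190 [0.5523 0.1383]
192 [0.5524 0.1404]
194 [0.5524 0.1426]
```

Travel to the mark is about 55 mm. I'll align over the knob, descend and grip.

Emit:
{"op": "step_arm", "data": {"targets": "-0.35 -1.8 0 0; 0 0 2 0; 0 0 3 0; 0 0 3 0; 0 0 2 0; 0 0 0 0; 0 0 1 0; 0 0 1 0; 0 0 1 0; 0 0 1 0; 0 0 1.3 0; 0 0 0 0"}}

```text
time_s: 12.45
tcp_pos: [0.5522, 0.1405, 0.0871]
ee_rot: [[-0.002, -1.0, -0.004], [-1.0, 0.002, -0.002], [0.002, 0.004, -1.0]]
wrist_force: [0.5, -0.2, -0.1]
gripper_width: 0.389
gripper_force: 0.0
```

Emit:
{"op": "step_arm", "data": {"targets": "0 0 0 0; 0 0 0 0; 0 0 0 0; 0 0 0 0; 0 0 0 0; 0 0 0 0", "claw": 1.0}}

```text
time_s: 12.95
tcp_pos: [0.5518, 0.141, 0.09]
ee_rot: [[-0.002, -1.0, -0.004], [-1.0, 0.002, -0.0], [0.0, 0.004, -1.0]]
wrist_force: [-5.8, 2.0, 4.3]
gripper_width: 0.196
gripper_force: 30.0
```

Emit:
{"op": "step_arm", "data": {"targets": "-0.3 0.04 0 0; -0.5 0.06 0 0; -0.5 0.06 0 0; -0.5 0.06 0 0; -0.5 0.06 0 0; -0.5 0.06 0 0; -0.5 0.06 0 0; -0.5 0.06 0 0; -0.5 0.06 0 0; -0.5 0.06 0 0; -0.3 0.04 0 0; 0 0 0 0"}}

```text
time_s: 13.95
tcp_pos: [0.5454, 0.1888, 0.09]
ee_rot: [[-0.001, -1.0, -0.006], [-1.0, 0.001, -0.006], [0.006, 0.006, -1.0]]
wrist_force: [-2.4, -9.5, 5.3]
gripper_width: 0.192
gripper_force: 30.0
```

Emit:
{"op": "step_arm", "data": {"targets": "0 0 0 0; 0 0 0 0; 0 0 0 0; 0 0 0 0; 0 0 0 0; 0 0 0 0"}}

```text
time_s: 14.45
tcp_pos: [0.5455, 0.1883, 0.09]
ee_rot: [[-0.002, -1.0, -0.006], [-1.0, 0.002, -0.006], [0.006, 0.006, -1.0]]
wrist_force: [-4.4, -9.6, 5.1]
gripper_width: 0.201
gripper_force: 30.0
```

```bash
python3 - <<'E'
from h import *
import pickle
p=pose();c=cams.capture("wrist");d=cams.capture("scene");pickle.dump((c,d,p),open("w6.pkl","wb"))
u,v=map(int,proj(c,(.503,.189,.075),p));print("wrist mark px",u,v)
U,V=map(int,proj(d,(.503,.189,.075)));print("scene mark px",U,V)
a=cv2.resize(c["frame"][max(v-60,0):v+40,u-80:u+45],(500,400),interpolation=cv2.INTER_CUBIC)
b=cv2.resize(d["frame"][V-70:V+30,U-37:U+38],(300,400),interpolation=cv2.INTER_CUBIC)
cv2.imwrite("pics/w6.png",np.hstack([a,b]));s=sense();print(p[0],s["time_s"],s["wrist_force"],s["gripper_width"])
E
```

```text
wrist mark px 321 227
scene mark px 180 250
[0.54551929 0.18834211 0.08997123] 14.55 [-2.85276366 -9.83330454  4.89874576] 0.1929872858888667
```

View pics/w6.png

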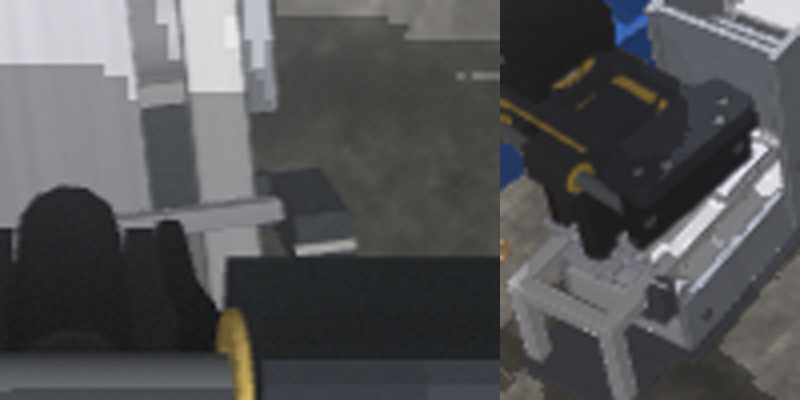

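The crossbar tip is at crop (283,208), short of the bright mark line at crop (325,246). Next: the remaining distance.

```bash
python3 - <<'E'
from h import *
import pickle
c,d,p=pickle.load(open("w6.pkl","rb"));g=cv2.cvtColor(c["frame"],cv2.COLOR_BGR2GRAY)
print(g[210:232,300:313:3].T); print(g[222:234,318:328:3].T)
P=lambda x,y,z:onz(c,241+x/4,167+y/4,z,p)
a=P(278,208,.074);b=P(130,219,.074);m=P(325,246,.075)
ax=np.array([np.cos(np.radians(-83.1)),np.sin(np.radians(-83.1))])
print(a,b,m,np.degrees(np.arctan2(*(a-b)[[1,0]])),"remaining",-(m-a)[:2]@ax,-(m-b)[:2]@ax)
E
```

```text
[[149 149 148 148 148 148 126 101 119 137 136 135 134 129 148 149 149 148
  148 148 148  69]
 [142 137 139 141 142 143 122 101 135 137 135 135 136 127 146 146 145 147
  147 146 147  66]
 [ 59  73  75  74  73  73  98 107 136 137 134 133 129  72  77  76  82  87
   86  94  92  51]
 [ 64  58  56  55  56  61 103 127 138 136 133 133  90  61  60  71  71  71
   71  70  69  47]
 [ 57  56  58  57  55  55  54  54  61  60  70  71  49  49  49  49  50  48
   50  55  62  48]]
[[ 70  73  71  72  71  71 143 162 124  45  38  38]
 [ 73  73  71  69  70  94 160 161 101  45  40  39]
 [ 69  70  68  71  71 121 161 146  68  44  40  38]
 [ 70  70  71  72  81 151 160 117  67  45  39  38]]
[0.51061058 0.18286937 0.074     ] [0.53575974 0.18480218 0.074     ] [0.50243366 0.18942979 0.075     ] -175.605231349397 remaining 0.007495258526697399 0.008597785032487888
```

Emit:
{"op": "step_arm", "data": {"targets": "-0.3 0.03 0 0; -0.3 0.04 0 0; -0.18 0.02 0 0; 0 0 0 0; 0 0 0 0; 0 0 0 0; 0 0 0 0; 0 0 0 0; 0 0 0 0; 0 0 0 0; 0 0 0 0; 0 0 0 0"}}

```text
time_s: 15.55
tcp_pos: [0.5445, 0.1958, 0.0899]
ee_rot: [[-0.002, -1.0, -0.006], [-1.0, 0.002, -0.007], [0.007, 0.006, -1.0]]
wrist_force: [-3.6, -10.2, 4.7]
gripper_width: 0.195
gripper_force: 30.0
```

```bash
python3 - <<'E'
from h import *
import pickle
p=pose();c=cams.capture("wrist");d=cams.capture("scene");e=cams.capture("side");pickle.dump((c,d,e,p),open("w7.pkl","wb"))
g=cv2.cvtColor(c["frame"],cv2.COLOR_BGR2GRAY);s=sense();print(p[0],s["time_s"],s["wrist_force"],s["gripper_force"])
u,v=proj(c,(.5027,.1893,.075),p);print("mark px pred",u,v)
u=int(u);print(g[212:236,u-20:u+10:2])
E
```

```text
[0.54453588 0.19575006 0.08994336] 15.7 [ -3.34513516 -10.49149409   4.60112367] 29.99137084465474
mark px pred 321.0782674598459 218.15967438848386
[[147 139  73  73  53  51  56  71  71  72  72  82  86  87  73]
 [147 140  73  73  52  51  55  71  71  73  72  82  88  86  71]
 [146 141  77  73  54  50  55  70  74  73  69  83  88  82  73]
 [146 142  80  70  67  51  52  71  74  70  70  83  88  73  73]
 [131 120  93 100 101  58  49  73  71  70  71  74  82  94  80]
 [102 100 104 111 127  84  51  73  82  95 116 140 149 160 105]
 [126 133 134 134 136  97  71 143 150 161 161 160 159 159 104]
 [136 137 135 135 135 101  60 159 162 160 160 140 117  99  71]
 [136 134 134 133 132 101  48 143 117 100  69  69  70  69  71]
 [134 133 133 133 133 119  49  69  70  72  70  68  70  69  74]
 [133 134 131 112  95  76  52  68  72  71  69  69  69  69  74]
 [129 126  89  70  71  73  55  69  71  69  69  70  69  69  74]
 [147 144  97  68  71  71  62  66  69  68  68  70  69  69  72]
 [147 144 105  67  70  71  70  67  70  70  69  67  66  67  73]
 [147 144 109  66  68  69  71  62  64  64  68  68  70  70  70]
 [147 144 119  68  67  67  68  67  68  67  68  68  70  67  68]
 [146 144 122  66  66  64  65  67  65  66  67  66  68  67  67]
 [147 145 138  66  64  63  64  67  66  67  70  65  66  65  68]
 [146 144 136  66  63  64  63  66  69  67  69  66  67  67  68]
 [ 67  67  63  47  45  45  46  46  47  46  47  45  45  46  45]
 [ 43  39  40  38  40  38  38  38  39  40  38  39  38  40  39]
 [ 40  41  41  40  40  40  39  37  37  39  39  37  37  36  38]
 [ 39  39  40  41  40  38  39  38  39  39  39  38  36  36  36]
 [ 41  41  39  38  39  40  40  38  37  39  37  36  38  37  36]]
```

The crossbar and mark line agree to within about 0.5 mm. With no views left, I'll check the roller numerically: the slot should be empty and the trough occupied.

```bash
python3 - <<'E'
from h import *
import pickle
c5,p5=pickle.load(open("w5.pkl","rb"));c,d,e,p=pickle.load(open("w7.pkl","rb"))
d0=pickle.load(open("scene0.pkl","rb"))[0]
O=np.array([.5632,.0556]);a=np.radians(-83.1);ax=np.array([np.cos(a),np.sin(a)]);ay=np.array([-ax[1],ax[0]])
D=lambda x,y,z:(*(O+x*ax+y*ay),z)
G=lambda c:cv2.cvtColor(c["frame"],cv2.COLOR_BGR2GRAY)
def prof(n,c,p,pts):
    g=G(c);o=[]
    for P in pts:
        u,v=map(int,np.round(proj(c,P,p)));o.append(int(g[v,u]) if 0<=u<512 and 0<=v<384 else None)
    print(n,o)
slot=[D(x,0,.085) for x in np.arange(-.024,.03,.004)]
prof("slot w5",c5,p5,slot);prof("slot w7",c,p,slot)
for y in(-.02,0,.02):
    tr=[D(x,y,.03) for x in np.arange(-.16,-.07,.006)]
    for n,k in(("scene0",d0),("scene7",d),):prof(f"{n} y{y}",k,None,tr)
u,v=map(int,proj(d,D(-.105,0,.02)));print(u,v);print(G(d)[v-16:v+18:2,u-26:u+26:3]);print(G(d0)[v-16:v+18:2,u-26:u+26:3])
E
```

```text
slot w5 [186, 107, 167, 196, 216, 216, 204, 167, 228, 228, 160, 187, 141, 100]
slot w7 [88, 84, 80, 78, None, None, None, None, None, None, None, None, None, None]
scene0 y-0.02 [113, 112, 97, 95, 99, 92, 100, 71, 211, 85, 98, 122, 106, 98, 100]
scene7 y-0.02 [116, 116, 102, 99, 104, 96, 104, 59, 130, 81, 103, 132, 115, 105, 105]
scene0 y0 [61, 111, 220, 181, 116, 118, 223, 143, 144, 143, 143, 140, 127, 202, 203]
scene7 y0 [55, 115, 121, 103, 120, 121, 131, 125, 118, 110, 111, 125, 87, 125, 105]
scene0 y0.02 [107, 114, 220, 174, 104, 112, 137, 77, 81, 85, 116, 107, 117, 126, 141]
scene7 y0.02 [76, 118, 121, 96, 113, 112, 112, 39, 38, 111, 64, 28, 28, 28, 28]
178 248
[[ 60  37  37  33  42  68  43  37  39  35  28  29  28  74 160 147 106 123]
 [ 91  36  35  34  29  37  55  30  34  28  28  29  44 167 214 101 125 125]
 [ 93  35  35  33  29  28  32  29  28  34  28  31 128 209 193 133 124 126]
 [112  72  69  34  30  29  29  27  38  33  29 125 217 212 102 126 125 132]
 [ 96 112 113  33  30  29  39  29  27  28  87 144 211 114 116 125 132 114]
 [104 122 101  35  31  29 111  35  28  58 126 209 
[... 1426 characters left out ...]
122 143 137 154  76  78]
 [ 97 110  89 114 140 125 222 143 144 224 212  95 143 141 165  77  78  77]
 [219 114  99 110 118 189 223 149 205 219 167 101 143 122 122  78  78  78]
 [220 217 118 104 114 117 119 219 220 144  97  62 136 165  76  77  77  76]
 [185 221 219 167 108 115 116 200 222  82  54  50 163  83  78  77  77  63]
 [112 120 217 219 214 116 129 222 194 116  56  50 131  78  77  79  74  64]
 [ 95 117 115 219 219 218 225 222  98  97  56  51  87  78  63  77  62  79]
 [ 97  95  85 111 159 222 232 110 103 114  72  88  86  76  70  69  60  97]
 [ 98  86  85  63 138 117 216  94 123  84 108 108  95  77  77  63  75 100]
 [ 98  78  79  54  70 101 112  96  96 107  63 104 102  78  65  60  93  99]]
```

```bash
python3 - <<'E'
from h import *
import pickle
c,d,e,p=pickle.load(open("w7.pkl","rb"));e0=pickle.load(open("side0.pkl","rb"))[0]
O=np.array([.5632,.0556]);a=np.radians(-83.1);ax=np.array([np.cos(a),np.sin(a)]);ay=np.array([-ax[1],ax[0]])
D=lambda x,y,z:(*(O+x*ax+y*ay),z)
G=lambda c:cv2.cvtColor(c["frame"],cv2.COLOR_BGR2GRAY)
for P in[(-.105,-.028,.028),(-.105,.028,.028),(-.12,-.03,.01),(-.14,-.037,.074),(0,0,.09),(-.018,-.04,.136)]:print(P,np.round(proj(e,D(*P)),1))
u,v=map(int,proj(e,D(-.105,-.01,.02)))
print(u,v);print(G(e0)[v-20:v+24:2,u-14:u+24:2]);print(G(e)[v-20:v+24:2,u-14:u+24:2])
E
```

```text
(-0.105, -0.028, 0.028) [216.8 254.2]
(-0.105, 0.028, 0.028) [190.8 253.4]
(-0.12, -0.03, 0.01) [217.3 265.4]
(-0.14, -0.037, 0.074) [217.4 247.5]
(0, 0, 0.09) [209.3 202.6]
(-0.018, -0.04, 0.136) [224.8 189.5]
208 256
[[151 160 155 160 157 166 135 130 123 111 113 100 152 151 114 135 172  47
   48]
 [157 159 158 162 159 158 139 112 112 109 103 237 235 140 154 107 181  52
   45]
 [158 155 161 158 155 178 204 106 108 107 146 236 235  91 228 203 102  57
   45]
 [160 154 156 156 146 218 200 108 107 107 165 230 234 111 204 139  37  52
   44]
 [159 157 151 151 160 216 172 108 109 103 174 230 224 175 217 166  39  54
   43]
 [162 160 161 161 168 217  88 110 108 113 216 230 226 136 218 155  50  50
   43]
 [153 162 162 146 218 213 177 108 109 121 244 232 142 194 184  96  54  48
   47]
 [166 162 154 160 214 215  93 108 109 112 235 237  59  73  87  24  56  46
   36]
 [161 155 163 111 216 197 102 109 111 171 231 239  72  35  47  32  57  45
   42]
 [163 164 160 130 213 212 101 106 108 189 231 230 111  34  47  37  56  45
   77]
 [165 160 154 165 226 212 148 148 144 230 231 234  38  41  45  42  55  
[... 1984 characters left out ...]
 123 122 123 114  96 151 142 124  40  43  31
   86]
 [163 128 132 132 131 132 132 132 130 130 135  86 134 134 135  46  35  35
   84]
 [152 104 107 109 129 129 114 117 119 128 130  69 129 129 126  52  34  46
   79]
 [159 137 136 136 136 134 134 134 133 129 129  80 134 135 120  69  34  52
   83]
 [ 34  24  48  41  44  49  52  58  59 135 128  81  96  94  80  52  36  50
   83]
 [ 29  37  35  36  37  36  38  37  30 142 128 100  31  37  41  43  39  32
   26]
 [ 33  37  37  38  36  36  36  35  28 143 129 127  33  37  32  31  32  32
   32]
 [ 37  36  37  38  37  38  38  38  30 160 129 134  32  33  33  32  33  34
   36]
 [ 38  38  37  39  38  38  37  38  32 117 129 127  30  39  40  38  37  38
   43]]
```

```bash
python3 -c "
from station import r,sense
s=sense();print(s['time_s'],s['gripper_force'],s['tcp_pos']);print(r.finish_job())"
```

```text
15.7 29.99137084465474 [0.54453728 0.19574743 0.08996289]
the job is handed in; nothing more can be done
None
```

I handed the job in at 15.7 s: the tray was lifted to about 35° and lowered level, and the slide is still held with its crossbar within about 0.5 mm of the mark, but I couldn't see whether the roller reached the trough (at about 55 mm of pull it should have dropped through at 30–42 mm).

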